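Shut and lock the sample chamber

TASK

The sample is loaded, so make the chamber light-tight: push its ajar lid down shut with your fingertips, then set a fingertip in the slot of the round dark grey flush fastener and turn it a quarter turn clockwise, as far as it goes, so that the cam draws the lid down tight. Only touch and push: lift nothing, do not open the lid any wider, leave the loose things beside the chamber where they are, and finish with the hand clear.

Things in the scene. Friction and masses are not known exactly. Their poses are not given: they have to be found in the camera images.
- chamber: Fixed cream metal box, 190 (x) x 200 (y) mm, on an aluminium base plate 215 x 235 x 8 mm. Origin at the centre of the underside, on the desk; its -x is the front (towards the robot), +x the hinge side, z up. The rim is 88 mm, the top of the closed lid 109.5 mm above the origin. It does not move when pushed.
- lid (a joint): Lid angle in rad: 0 fully down, growing as the front edge rises. Starts ajar at 0.16 to 0.30; a friction hinge keeps it where it is left; 2 to 3 N at the fastener move it. Pushed shut it rests on the rubber seal at 0.015 to 0.022, front edge 3 to 4 mm proud; pressing further takes over 8 N and partly springs back. Locked, it reads below 0.012.
- lid_hinge (a point): Middle of the hinge line, which runs along the chamber's y axis at x = +100 mm, z = 89.5 mm in the chamber's frame. The lid is a cream plate 190 x 200 x 20 mm whose underside passes through this line; this point's axes turn with the lid, x and y in its plane; -x points to the lid's front edge, 195 mm away.
- fastener (a joint): Turn of the fastener in rad, growing clockwise seen from above: 0 unlocked (slot across the lid, right end at the red dot), 1.571 locked (near end at the green dot by the front edge); hard stops at both. Starts at 0 to 0.3; friction holds it. From about 1.0 the cam bears on its keeper and it turns stiffer, up to 0.25 N m. Turned before the lid is shut, its tongue keeps the lid from closing.
- slot (a point): Centre of the slot's floor, on the fastener's axis, 140 mm from the hinge line, on the lid's centreline. z points up out of the lid; y runs along the slot (the chamber's y at fastener 0). The fastener is a dark grey disc 80 mm across, flush in the lid's top, with a bright slot 32 mm wide, 14 mm deep across its whole 80 mm; the lid closes the slot's ends, the slot's walls turn with the disc.
- hex_key_set: Loose folding hex-key set with a yellow grip, 31 x 118 x 18 mm, lying in front of the chamber; origin at the centre of its underside, long axis y. Leave it.
- sample_vial: Loose clear sample vial with red cap and yellow base, 26 mm across, 53 mm high, standing to the right of the chamber; origin at the centre of its underside. Leave it.
- spare_objective: Loose microscope objective with a green ring, 27 mm across, 50 mm high, standing to the right of the chamber, farther back; origin at the centre of its underside. Leave it.
Mind the look-alikes: they are no part of the job. What is shaped like the spare_objective but blue is not meant. Leave any pink look-alike of the sample_vial alone.

How it is judged:
By the outcome, as a careful person would: the job done as asked, in the order asked, and still so for the second after the job is handed in, with the robot touching nothing.
It also fails if it takes over 51 s, if anything falls off the work surface, if the arm or the gripper's body presses on something with over 40 N, if the wrist force passes 120 N, or if a joint passes its speed limit or range.

ROBOT

A 7-joint arm with a two-finger parallel gripper is mounted at the origin on a cart in front of the work surface, level with it; the furniture and walls round the work are solid. World frame = base frame: x ahead of the robot, y to its left, z up, the work surface at z = 0. Lengths are in mm, angles in rad, forces in N, time in s.
With the tool pointing down it reaches from about 350 to 775 mm from the base axis. Payload 3.1 kg.
Tool frame: the origin (TCP) lies between the finger pads; the fingertips stand 8 mm ahead of it and the grasp point (between the pads) lies 11 mm behind it; z points along the fingers, y is the line along which they close (so a half turn about z gives the same grasp; the last joint's range is limited). The gripper opens to 85 mm and grips with 20 to 120 N. Pads are 22 mm wide; open, the fingers measure 114 mm over their backs; the gripper's body (76 mm by 85 mm) begins 54 mm behind the grasp point. The pads swing forward as they close: fully open they stand 13 mm farther back than shut.
Start: joints at [-1.224, 0.311, 0.014, 1.512, -0.004, 1.319, -0.027], TCP at [208.468, 508.978, 239.304] pointing down, gripper open.
Joint ranges: [-2.7, 2.7], [-0.3, 1.91], [-1.27, 1.3], [0.12, 2.57], [-1.44, 4.58], [0.2, 2.03], [-3.05, 3.05]. Speed limits (rad/s): [2.79, 2.79, 3.14, 3.14, 3.14, 3.14, 3.14].

INTERFACE

Orientations are given as a unit quaternion [w, x, y, z].
In Python, from rig import sensors, viewer, order gives the robot as it stands. The module is installed in compiled form; this text tells all that it offers.
- The arm moves only by the tool send_rows, never from a script. Its arguments are lists of equal length, an entry for each row: "dp": the shift along the tool's x, y, z in mm, a list of three; "rotation": the turn, a rotation vector about the tool's x, y, z in rad, a list of three; "gripper": the opening, from -1 (shut) to 1 (fully open). A call has 1 to 10 rows; each row shifts and turns the commanded pose from where the row before left it, along the tool's axes as they then stand; what a row does not reach is not made up. A row lasts 1/8 s, in which the tool goes at most 62.5 mm and 10.7 degrees, less where a joint would pass 70% of its speed; a pose out of reach is approached as far as the arm can. A call is refused whole if a number of a shift passes 62.5 or a number of a turn 0.188, either way. A call with a gripper value outside its range is refused whole. The fingers move at their own pace and stop on an object; "grip_force" is the grip in N (left out, the last holds). Time passes only in rows, so rows that do not move let the fingers close. It gives the time, the measured TCP pose, the force, the opening and the grip force at its end, in the units of the state.
- sensors.observe(): the state, without advancing time (a new reading comes with each control period).
- viewer.camera(name): name is "side" or "top" or "wrist"; returns the picture (400x640x3 uint8, blue, green, red); there is no depth.
- viewer.camera_info(name): a dict with "mtx" (3x3 intrinsics, pixels), "k1" (the pictures are not rectified: a ray, as slopes to the right and down, at radius r is drawn at 1 + k1 r^2 times it, then the intrinsics apply), "xyz" and "orientation" of the camera in the world. Camera axes: x right, y down, z forward; pixel columns grow to the right and rows downward; lengths in mm; the calibration is good to about 2 mm. A picture is of the moment at which its call begins: read the wrist's pose just before it. camera_info takes no time and is no camera call; for the wrist camera it gives the pose at the moment of the call.
- order.hand_in(): hands the job in; it is judged then, once.
The state is a dict: "time_s": time; "joint_positions": joint angles; "dq": joint speeds; "tau": joint torques, N m; "ee_pos": TCP position; "orientation": TCP orientation; "ft_force": force on the tool from outside, world axes, zero at the start; "wrist_torque": the same for the moment, N m; "opening": finger opening in mm; "grasp_force": force on a finger pad.
Only numpy, scipy, OpenCV 4.12 (cv2) and the standard library are available. Lean on these libraries where they do the work, as an engineer would, in place of code of your own. Each camera call takes 0.05 s, during which the arm holds its last target. There are 200 camera calls.

## Working session

There is one attempt and no reset: what is moved stays moved. The work goes in short steps, Python scripts to look and compute and a tool call to move; the robot and the scene stay as the last step left them, time stands still between calls to the robot, and variables do not carry over. Pictures are saved under pics/ and viewed, at most 10 in all, crops included, and the job is handed in when it is done.

Besides the shell and the picture viewer there is one more tool, called after ">>>" in YAML: its name, and indented under it one key for each argument. send_rows: Moves the arm, as the interface text tells. Its arguments: {"type":"object","properties":{"dp":{"type":"array","items":{"type":"array","items":{"type":"number"}}},"rotation":{"type":"array","items":{"type":"array","items":{"type":"number"}}},"gripper":{"type":"array","items":{"type":"number"}},"grip_force":{"type":"number"}},"required":["dp","rotation","gripper"]}

```bash
mkdir -p pics; python3 - <<'E'
from rig import sensors, viewer
import cv2,numpy as np
s=sensors.observe();print({k:np.round(v,3) for k,v in s.items()})
for n in("top","side"):
    i=viewer.camera_info(n);print(n,{k:np.round(v,4).tolist() for k,v in i.items()})
    cv2.imwrite(f"pics/{n}0.png",viewer.camera(n))
E
```

```text
{'time_s': np.float64(0.0), 'joint_positions': array([-1.224,  0.312,  0.014,  1.513, -0.004,  1.319, -0.027]), 'dq': array([ 0.   ,  0.   , -0.   ,  0.001, -0.001, -0.001, -0.   ]), 'tau': array([-0.0000e+00, -3.7991e+01,  1.4600e-01, -2.3059e+01,  1.2000e-02,
        1.4000e-02,  0.0000e+00]), 'ee_pos': array([208.197, 508.301, 238.222]), 'orientation': array([-0.   ,  0.193,  0.981, -0.001]), 'ft_force': array([ 0.328,  0.423, -0.186]), 'wrist_torque': array([-0.009,  0.014, -0.017]), 'grasp_force': np.float64(0.0), 'opening': np.float64(85.552)}
top {'mtx': [[400.9411, 0.0, 319.8652], [0.0, 400.9411, 199.4544], [0.0, 0.0, 1.0]], 'k1': -0.0038, 'xyz': [404.8216, 56.7536, 920.1098], 'orientation': [-0.0552, 0.7072, -0.7027, 0.0549]}
side {'mtx': [[513.736, 0.0, 317.9605], [0.0, 513.736, 199.4479], [0.0, 0.0, 1.0]], 'k1': 0.0439, 'xyz': [387.1954, -555.0357, 1006.7161], 'orientation': [-0.3029, 0.9475, -0.0983, 0.0283]}
```

View pics/top0.png

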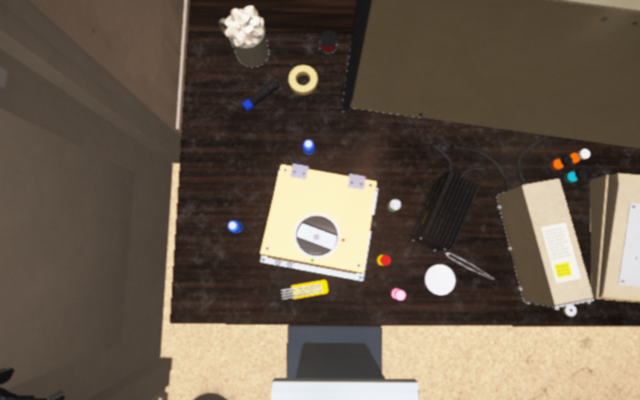

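View pics/side0.png

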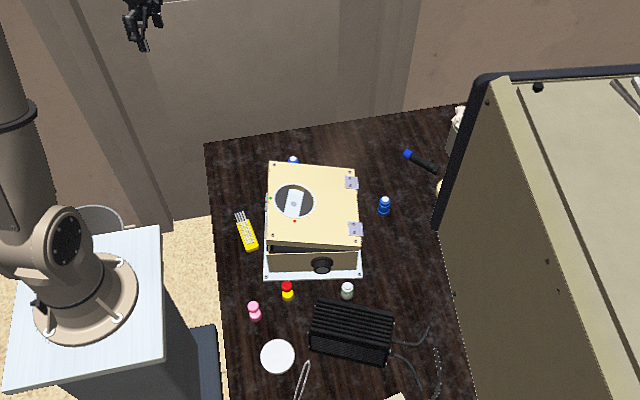

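Top view: lid corners are about (281,166), (378,180), (364,279) and (261,262), with the disc at (317,235), the red dot at (343,240) and the green dot at (312,260). Side view: disc near (294,203), with the lid's right front edge raised. Next is an enlarged crop for precise features.

```bash
python3 - <<'E'
import cv2,numpy as np
t=cv2.imread("pics/top0.png");s=cv2.imread("pics/side0.png")
a=cv2.resize(t[155:290,252:385],None,fx=3,fy=3,interpolation=cv2.INTER_CUBIC)
b=cv2.resize(s[155:290,256:370],None,fx=3,fy=3,interpolation=cv2.INTER_CUBIC)
cv2.imwrite("pics/crop.png",np.hstack([a,b]))
for n,im,(r0,r1,c0,c1) in(("top",t,(205,270,285,352)),("side",s,(175,228,265,320))):
    h=cv2.cvtColor(im,cv2.COLOR_BGR2HSV)[r0:r1,c0:c1].astype(int);H,S,V=h[...,0],h[...,1],h[...,2]
    for k,m in(("red",((H<8)|(H>172))&(S>130)&(V>80)),("green",(H>40)&(H<85)&(S>90)),("notcream",(S<60))):
        y,x=np.nonzero(m);print(n,k,len(x),x.mean()+c0 if len(x) else 0,y.mean()+r0 if len(x) else 0)
        if k=="notcream":
            q=cv2.connectedComponentsWithStats(m.astype(np.uint8))
            i=1+np.argmax(q[2][1:,4]);c=max(cv2.findContours((q[1]==i).astype(np.uint8),0,1)[0],key=len)
            e=cv2.fitEllipse(cv2.convexHull(c));print(" ellipse",np.add(e[0],(c0,r0)),e[1],e[2])
            msk=cv2.drawContours(np.zeros(m.shape,np.uint8),[c],-1,1,-1)
            w=((V>150)&(S<60)&(cv2.erode(msk,np.ones((3,3)))>0)).astype(np.uint8)
            y,x=np.nonzero(w);print(" slot",len(x),cv2.minAreaRect(np.c_[x+c0,y+r0].astype(np.float32)))
E
```

```text
top red 0 0 0
top green 6 311.8333333333333 259.8333333333333
top notcream 4109 318.0413725967389 235.6629350206863
 ellipse [382.93232727 239.55202484] (64.24103546142578, 322.08880615234375) 95.47415161132812
 slot 3175 ((318.0, 236.0), (62.0, 66.0), 90.0)
side red 6 294.0 220.5
side green 8 269.75 197.75
side notcream 2672 292.68226047904193 201.53293413173654
 ellipse [292.78524971 205.52523422] (57.42018508911133, 125.56024932861328) 2.6369197368621826
 slot 2110 ((292.0, 201.0), (52.0, 54.0), 90.0)
```

View pics/crop.png

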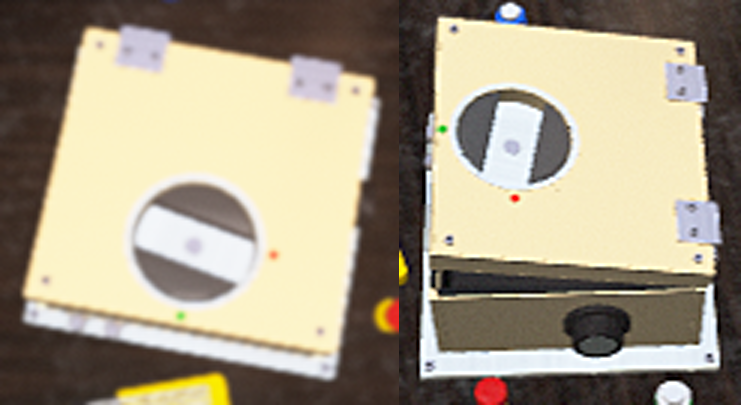

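Crop: left panel shows lid corners (84,28), (375,78), (336,352), (25,297) and the ring centre (195,240), with the slot tilted slightly clockwise. Right panel shows corners (438,17), (693,42), (430,257), (714,275) and the ring centre (515,138). I'll fit the pose from these points.

```bash
cat > h.py <<'E'
import numpy as np
from rig import viewer
from scipy.spatial.transform import Rotation as R
from scipy.optimize import least_squares
def rot(q): return R.from_quat([q[1],q[2],q[3],q[0]])
def proj(n,P,i=None):
    i=i or viewer.camera_info(n);c=rot(i["orientation"]).inv().apply(np.atleast_2d(P)-i["xyz"])
    s=c[:,:2]/c[:,2:];s=s*(1+i["k1"]*(s**2).sum(1,keepdims=True));K=np.array(i["mtx"])
    return s*[K[0,0],K[1,1]]+K[:2,2]
def ray(n,p,i=None):
    i=i or viewer.camera_info(n);K=np.array(i["mtx"]);d=(np.array(p,float)-K[:2,2])/[K[0,0],K[1,1]];s=d.copy()
    for _ in range(5): s=d/(1+i["k1"]*(s@s))
    return np.array(i["xyz"]),rot(i["orientation"]).apply([*s,1])
def lid2w(v,P):  # v=x,y,yaw,lid
    L=R.from_euler('y',v[3]).apply(np.atleast_2d(P))+[100,0,89.5]
    return R.from_euler('z',v[2]).apply(L)+[v[0],v[1],0]
E
python3 - <<'E'
from h import *
L=np.array([[-5,100,20],[-5,-100,20],[-195,-100,20],[-195,100,20],[-140,0,20.]])
T=np.array([[84,28],[375,78],[336,352],[25,297],[195,240]])/3+[252,155]-.33
S=np.array([[294,42],[315,275],[31,257],[39,17],[116,138]])/3+[256,155]-.33
f=lambda v:np.r_[(proj("top",lid2w(v,L))-T),(proj("side",lid2w(v,L))-S)].ravel()
r=least_squares(f,[480,60,-.15,.2],x_scale=[100,100,1,1]);v=r.x
print(v.round(3));print(r.fun.reshape(-1,2).round(1).tolist())
# base-plate corners? slot angle: floor plane points of slot long edges (top), crop px
def onlid(n,p,z):
    o,d=ray(n,p);O,ex,ez=lid2w(v,[[0,0,0],[1,0,0],[0,0,1]]);nz=ez-O;t=((O+z*nz-o)@nz)/(d@nz);w=o+t*d
    return np.array([(w-O)@(ex-O),(w-O)@np.cross(nz,ex-O),z])
for n,p in(("top",[193,246]),("top",[274,255]),("top",[181,316])):
    print(p,onlid(n,np.array(p)/3+[252,155]-.33,6 if p[0]==193 else 20).round(1))
print("side hub",onlid("side",np.array([113,147])/3+[256,155]-.33,6).round(1))
for a,b in(((148,207),(255,240)),((138,247),(238,284))):
    A,B=[onlid("top",np.array(q)/3+[252,155]-.33,6) for q in(a,b)];d=A-B;print("slot ang cw",np.arctan2(d[0],d[1]),A.round(),B.round())
print("slot floor",lid2w(v,[-140,0,6]).round(1),"closed",lid2w([*v[:3],.018],[-140,0,6]).round(1))
print("front edge",lid2w(v,[[-195,0,20],[-195,0,0]]).round(1))
E
```

```text
[ 4.92223e+02  5.67800e+01 -1.72000e-01  1.75000e-01]
[[1.4, -0.2], [-0.4, -0.1], [-0.2, -0.3], [0.7, -0.7], [0.3, 0.1], [-0.4, -0.7], [-0.2, -0.9], [-0.1, -0.4], [-0.4, 0.6], [-0.7, -0.5]]
[193, 246] [-140.7    1.5    6. ]
[274, 255] [-140.4  -51.8   20. ]
[181, 316] [-190.6    0.6   20. ]
side hub [-138.8    1.     6. ]
slot ang cw 0.12437041410533534 [-120.   36.    6.] [-129.  -38.    6.]
slot ang cw 0.17798245728750814 [-148.   37.    6.] [-161.  -32.    6.]
slot floor [[455.9  63.1 119.7]] closed [[452.9  63.6  98. ]]
front edge [[405.   72.  143.1]
 [401.5  72.5 123.4]]
```

```bash
cat > go.py <<'E'
import sys;from h import *
from rig import sensors
def delta(P,ang=None):
    s=sensors.observe();r=rot(s["orientation"]);m=r.as_matrix()
    cur=np.arctan2(m[1,1],m[0,1])
    print("t",round(s["time_s"],2),"pos",s["ee_pos"].round(1),"yang",round(cur,3),"tilt",m[:2,2].round(4),"F",s["ft_force"].round(1),"T",s["wrist_torque"].round(2),"open",s["opening"].round(1),"q",s["joint_positions"].round(2))
    print("dp tool",r.inv().apply(np.array(P)-s["ee_pos"]).round(1),"rz",None if ang is None else round(cur-ang,3))
E
python3 - <<'E'
from go import *
v=[492.2,56.8,-.172,.175]
p=lid2w(v,[-178,0,20])[0];print(p,lid2w([*v[:3],.018],[-178,0,20]))
delta(p+[0,0,8+30],1.399)
E
```

```text
[421.46027628  69.08865468 140.18577927] [[415.73401294  70.0834009  112.70058707]]Traceback (most recent call last):
  File "<stdin>", line 4, in <module>
  File "go.py", line 6, in delta
    print("t",round(s["time_s"],2),"pos",s["ee_pos"].round(1),"yang",round(cur,3),"tilt",m[:2,2].round(4),"F",s["ft_force"].round(1),"T",s["wrist_torque"].round(2),"open",s["opening"].round(1),"q",s["joint_positions"].round(2))
                                                                                                                                                                           ^^^^^^^^^^^^^^^^^^
AttributeError: 'float' object has no attribute 'round'
```

```bash
sed -i 's/s\["opening"\].round(1)/round(float(s["opening"]),1)/' go.py; python3 - <<'E'
from go import *
delta(np.array([420.5,69.2,140.2+38]),1.399)
E
```

```text
t 0.1 pos [208.2 508.4 238.3] yang 1.182 tilt [-0.0008 -0.002 ] F [-0.6  0.6 -0.3] T [-0.02  0.04 -0.05] open 85.5 q [-1.22  0.31  0.01  1.51 -0.    1.32 -0.03]
dp tool [-362.9 -325.8   60.8] rz -0.217
```

>>> send_rows:
  dp:
    - [-36,-32,0]
    - [-36,-32,0]
    - [-36,-32,0]
    - [-36,-32,0]
    - [-36,-32,0]
    - [-36,-32,0]
    - [-36,-32,0]
    - [-36,-32,0]
    - [-36,-32,0]
    - [-36,-32,0]
  rotation:
    - [0,0,0]
    - [0,0,0]
    - [0,0,0]
    - [0,0,0]
    - [0,0,0]
    - [0,0,0]
    - [0,0,0]
    - [0,0,0]
    - [0,0,-0.1]
    - [0,0,-0.11]
  gripper: [-1,-1,-1,-1,-1,-1,-1,-1,-1,-1]

```text
time_s: 1.35
ee_pos: [424.6, 77.3, 239.1]
orientation: [-0.0, 0.087, 0.996, 0.0]
ft_force: [1.3, 1.0, -0.1]
opening: -0.2
grasp_force: 0.0
```

```bash
python3 - <<'E'
from go import *
delta(np.array([420.5,69.2,140.2+28]),1.399)
E
```

```text
t 1.35 pos [424.6  77.3 239.1] yang 1.396 tilt [-0.0005  0.0004] F [ 1.3  1.  -0.1] T [-0.    0.    0.02] open -0.2 q [-0.63  0.06  0.43  1.82 -0.03  1.26  1.21]
dp tool [ 2.6 -8.7 70.9] rz -0.003
```

>>> send_rows:
  dp:
    - [2,-7,30]
    - [0,0,30]
    - [0,0,10]
    - [0,0,6]
    - [0,0,4]
    - [0,0,0]
  rotation:
    - [0,0,0]
    - [0,0,0]
    - [0,0,0]
    - [0,0,0]
    - [0,0,0]
    - [0,0,0]
  gripper: [-1,-1,-1,-1,-1,-1]

```text
time_s: 2.1
ee_pos: [421.7, 72.5, 159.7]
orientation: [0.0, 0.089, 0.996, 0.0]
ft_force: [1.2, -0.0, 0.5]
opening: 0.4
grasp_force: 0.0
```

```bash
python3 - <<'E'
from go import *
import cv2
delta(np.array([420.5,69.2,140.2+8]),1.399)
a=viewer.camera("side")[130:310,220:400];b=viewer.camera("wrist")
cv2.imwrite("pics/c2.png",np.hstack([cv2.resize(a,(400,400)),cv2.resize(b,(400,400))]))
E
```

```text
t 2.1 pos [421.7  72.5 159.7] yang 1.392 tilt [0.0009 0.0003] F [ 1.2 -0.   0.5] T [-0.05 -0.05  0.01] open 0.4 q [-0.61  0.13  0.44  1.96 -0.06  1.06  1.25]
dp tool [ 0.6 -3.4 11.5] rz -0.007
```

View pics/c2.png

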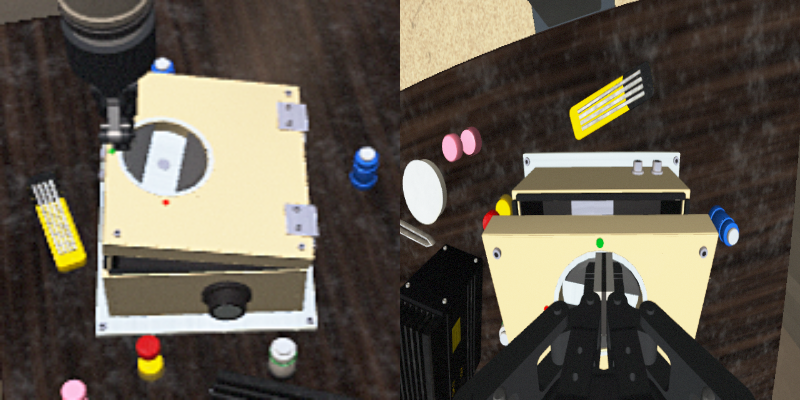

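Side panel: the closed fingertips hover over the lid just behind the green dot. Wrist panel: the tips are centred over the front strip. Pushing down now.

>>> send_rows:
  dp:
    - [0,-3,6]
    - [0,0,4]
    - [0,0,4]
    - [-1,0,4]
    - [-1,0,4]
    - [-1,0,4]
    - [-1,0,4]
    - [-1,0,3]
    - [0,0,2]
  rotation:
    - [0,0,0]
    - [0,0,0]
    - [0,0,0]
    - [0,0,0]
    - [0,0,0]
    - [0,0,0]
    - [0,0,0]
    - [0,0,0]
    - [0,0,0]
  gripper: [-1,-1,-1,-1,-1,-1,-1,-1,-1]

```text
time_s: 3.32
ee_pos: [425.7, 68.3, 124.1]
orientation: [-0.0, 0.089, 0.996, -0.0]
ft_force: [-1.7, 0.5, 1.8]
opening: -0.4
grasp_force: 1.0
```

```bash
python3 - <<'E'
from go import *
delta(np.array([415.7,70.1,112.7+8]),1.399)
E
```

```text
t 3.33 pos [425.7  68.3 124.1] yang 1.392 tilt [-0.0002 -0.0001] F [-1.7  0.5  1.8] T [0.01 0.37 0.05] open -0.4 q [-0.59  0.19  0.44  2.   -0.09  0.98  1.29]
dp tool [10.2 -0.   3.4] rz -0.007
```

>>> send_rows:
  dp:
    - [2,0,2]
    - [2,0,1]
    - [0,0,1]
    - [0,0,1]
  rotation:
    - [0,0,0]
    - [0,0,0]
    - [0,0,0]
    - [0,0,0]
  gripper: [-1,-1,-1,-1]

```text
time_s: 3.82
ee_pos: [422.6, 69.1, 120.4]
orientation: [0.001, 0.089, 0.996, 0.0]
ft_force: [-1.0, -0.4, 8.5]
opening: -0.1
grasp_force: 4.4
```

>>> send_rows:
  dp:
    - [0,0,1]
    - [0,0,0.5]
    - [0,0,0]
  rotation:
    - [0,0,0]
    - [0,0,0]
    - [0,0,0]
  gripper: [-1,-1,-1]

```text
time_s: 4.2
ee_pos: [422.5, 69.1, 119.1]
orientation: [0.001, 0.089, 0.996, 0.0]
ft_force: [-2.2, -0.5, 9.3]
opening: -0.0
grasp_force: 4.9
```

>>> send_rows:
  dp:
    - [0,0,-15]
    - [0,0,-20]
    - [-10,0,-20]
    - [-10,0,-10]
    - [-10,0,0]
    - [0,0,0]
  rotation:
    - [0,0,0]
    - [0,0,0]
    - [0,0,0.05]
    - [0,0,0.05]
    - [0,0,0.04]
    - [0,0,0]
  gripper: [-1,-1,-0.16,-0.16,-0.16,-0.16]

```text
time_s: 4.95
ee_pos: [451.0, 61.8, 181.9]
orientation: [-0.001, 0.159, 0.987, -0.001]
ft_force: [-0.1, 0.9, -0.5]
opening: 35.7
grasp_force: 0.0
```

```bash
python3 - <<'E'
from go import *
import cv2
delta(np.array([452.9,63.6,98+40]),1.249)
i=viewer.camera_info("wrist");b=viewer.camera("wrist");a=viewer.camera("side");cv2.imwrite("pics/side3.png",a);cv2.imwrite("pics/w3.png",b)
print({k:np.round(v,4).tolist() for k,v in i.items()})
s=cv2.resize(a[155:285,250:370],None,fx=3,fy=3,interpolation=cv2.INTER_CUBIC)
w=cv2.resize(b[150:400,180:460],None,fx=1.5,fy=1.56)
cv2.imwrite("pics/c3.png",np.hstack([s,w]))
E
```

```text
t 4.95 pos [451.   61.8 181.9] yang 1.251 tilt [-0.0015 -0.001 ] F [-0.1  0.9 -0.5] T [-0.    0.02  0.05] open 35.7 q [-0.59  0.17  0.47  1.86 -0.08  1.13  1.16]
dp tool [-1.3  2.4 43.9] rz 0.002
{'mtx': [[312.5301, 0.0, 325.8152], [0.0, 312.5301, 204.8498], [0.0, 0.0, 1.0]], 'k1': -0.06, 'xyz': [375.1868, 87.4858, 316.5298], 'orientation': [0.1311, 0.8, 0.5778, 0.0945]}
```

View pics/c3.png

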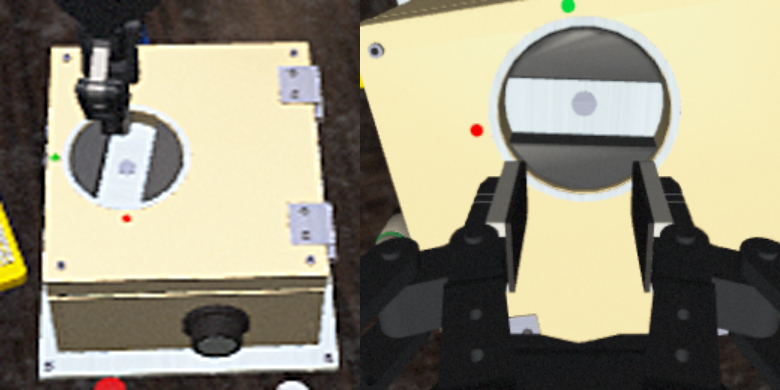

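Lid is down on its seal. The wrist panel shows the slot nearly parallel to the finger line, with the hub at crop (584,103); the side panel shows the hub at (126,167).

```bash
python3 - <<'E'
from go import *
i=viewer.camera_info("wrist")
def on(n,p,z,i=None):
    o,d=ray(n,p,i);return (o+d*(z-o[2])/d[2]).round(1)
W=lambda x,y:[180+(x-360)/1.5-.2,150+y/1.56-.2]
print("hub wrist",on("wrist",W(584,103),98,i),"side",on("side",[250+126/3-.3,155+167/3-.3],98))
for a,b in(((512,78),(660,82)),((515,134),(657,138))):
    A,B=on("wrist",W(*a),98,i),on("wrist",W(*b),98,i);d=B-A;print(A,B,np.arctan2(d[1],d[0]))
print("ring",on("wrist",W(585,108),112,i),"green",on("wrist",W(568,5),112,i),"red",on("wrist",W(476,130),112,i))
v=[492.2,56.8,-.172,.018];print(lid2w(v,[[-140,0,6],[-140,0,20],[-190.6,.6,20],[-140,-52,20]]).round(1))
E
```

```text
hub wrist [452.9  64.4  98. ] side [452.5  62.4  98. ]
[430.   34.8  98. ] [454.6 103.1  98. ] 1.225085217156426
[457.4  26.   98. ] [482.1  94.1  98. ] 1.222850892076384
ring [450.3  65.6 112. ] green [404.   72.8 112. ] red [444.4  12.9 112. ]
[[452.9  63.6  98. ]
 [453.2  63.6 112. ]
 [403.4  72.8 112.9]
 [444.3  12.3 112. ]]
```

>>> send_rows:
  dp:
    - [-1.3,2.4,20]
    - [0,0,20]
    - [0,0,16]
    - [0,0,8]
    - [0,0,0]
  rotation:
    - [0,0,0.03]
    - [0,0,0]
    - [0,0,0]
    - [0,0,0]
    - [0,0,0]
  gripper: [-0.16,-0.16,-0.16,-0.16,-0.16]

```text
time_s: 5.68
ee_pos: [452.2, 64.1, 118.2]
orientation: [-0.001, 0.173, 0.985, -0.0]
ft_force: [-0.4, -0.6, 0.2]
opening: 35.7
grasp_force: 0.0
```

```bash
python3 - <<'E'
from go import *
delta(np.array([452.9,63.6,105]),1.224)
E
```

```text
t 5.67 pos [452.2  64.1 118.2] yang 1.222 tilt [-0.0017 -0.0004] F [-0.4 -0.6  0.2] T [-0.02 -0.04 -0.05] open 35.7 q [-0.57  0.25  0.46  1.94 -0.13  0.98  1.18]
dp tool [-0.8 -0.3 13.2] rz -0.002
```

>>> send_rows:
  dp:
    - [-0.7,0,5]
    - [0,0,4]
    - [0,0,3]
    - [0,0,1]
    - [0,0,0]
  rotation:
    - [0,0,0]
    - [0,0,0]
    - [0,0,0]
    - [0,0,0]
    - [0,0,0]
  gripper: [-0.16,-0.16,-0.16,-0.16,-0.16]

```text
time_s: 6.3
ee_pos: [453.6, 63.9, 105.8]
orientation: [0.0, 0.173, 0.985, -0.0]
ft_force: [0.2, -0.2, -0.1]
opening: 35.9
grasp_force: 0.0
```

```bash
python3 - <<'E'
from go import *
import cv2
delta(np.array([452.9,63.6,104]),1.224)
b=viewer.camera("wrist");a=viewer.camera("side")
s=cv2.resize(a[155:285,250:370],None,fx=3,fy=3,interpolation=cv2.INTER_CUBIC)
w=cv2.resize(b[150:400,180:460],None,fx=1.5,fy=1.56)
cv2.imwrite("pics/c4.png",np.hstack([s,w]))
E
```

```text
t 6.3 pos [453.6  63.9 105.8] yang 1.222 tilt [ 0. -0.] F [ 0.2 -0.2 -0.1] T [-0.02 -0.    0.03] open 35.9 q [-0.57  0.27  0.46  1.96 -0.15  0.95  1.19]
dp tool [ 0.6 -0.5  1.8] rz -0.002
```

View pics/c4.png

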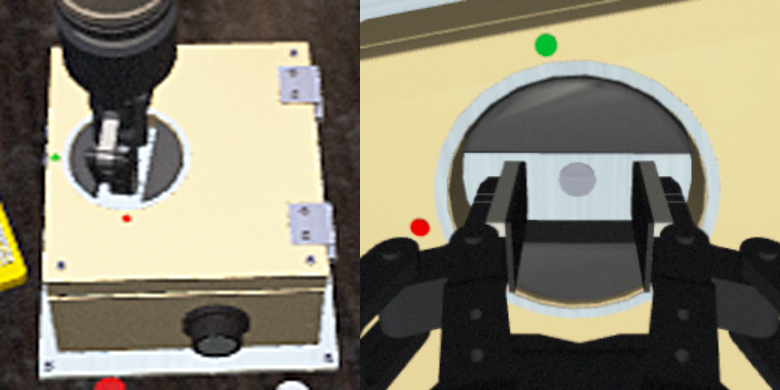

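Both fingers are lined up over the slot, either side of the hub at crop (577,179). Feeling for the floor.

>>> send_rows:
  dp:
    - [0.5,0,2]
    - [0,0,2]
    - [0,0,0]
  rotation:
    - [0,0,0]
    - [0,0,0]
    - [0,0,0]
  gripper: [-0.16,-0.16,-0.16]

```text
time_s: 6.78
ee_pos: [453.7, 64.1, 103.3]
orientation: [0.0, 0.173, 0.985, 0.0]
ft_force: [-2.3, -0.2, 9.7]
opening: 36.0
grasp_force: 5.0
```

>>> send_rows:
  dp:
    - [0,0,-4]
    - [0,0,0]
    - [0,0,0]
    - [0,0,0]
    - [0,0,0]
    - [0,0,0]
    - [0,0,0]
    - [0,0,0]
  rotation:
    - [0,0,0]
    - [0,0,0.1]
    - [0,0,0.1]
    - [0,0,0.1]
    - [0,0,0.1]
    - [0,0,0.1]
    - [0,0,0.1]
    - [0,0,0.1]
  gripper: [-0.16,-0.16,-0.16,-0.16,-0.16,-0.16,-0.16,-0.16]

```text
time_s: 7.78
ee_pos: [453.0, 64.4, 105.7]
orientation: [-0.0, 0.502, 0.865, 0.0]
ft_force: [0.1, 0.6, -0.4]
opening: 36.0
grasp_force: 0.6
```

```bash
python3 - <<'E'
from go import *
delta(np.array([452.9,63.6,105]),-.172)
E
```

```text
t 7.78 pos [453.   64.4 105.7] yang 0.519 tilt [-0.0003  0.0002] F [ 0.1  0.6 -0.4] T [ 0.15  0.01 -0.01] open 36.0 q [-0.67  0.28  0.59  1.96 -0.19  0.95  0.53]
dp tool [-0.7 -0.4  0.7] rz 0.691
```

>>> send_rows:
  dp:
    - [0,0,0]
    - [0,0,0]
    - [0,0,0]
    - [0,0,0]
    - [0,0,0]
    - [0,0,0]
    - [0,0,0]
    - [0,0,0]
  rotation:
    - [0,0,0.1]
    - [0,0,0.1]
    - [0,0,0.1]
    - [0,0,0.1]
    - [0,0,0.1]
    - [0,0,0.1]
    - [0,0,0.1]
    - [0,0,0]
  gripper: [-0.16,-0.16,-0.16,-0.16,-0.16,-0.16,-0.16,-0.16]

```text
time_s: 8.78
ee_pos: [453.0, 64.0, 105.4]
orientation: [0.0, 0.767, 0.642, -0.0]
ft_force: [-0.2, -0.2, -1.0]
opening: 36.0
grasp_force: 0.2
```

```bash
python3 - <<'E'
from go import *
import cv2
delta(np.array([452.9,63.6,105]),-.172)
b=viewer.camera("wrist");a=viewer.camera("side")
s=cv2.resize(a[155:285,250:370],None,fx=3,fy=3,interpolation=cv2.INTER_CUBIC)
w=cv2.resize(b[150:400,180:460],None,fx=1.5,fy=1.56)
cv2.imwrite("pics/c5.png",np.hstack([s,w]))
E
```

```text
t 8.78 pos [453.   64.  105.4] yang -0.177 tilt [-0.0004 -0.0008] F [-0.2 -0.2 -1. ] T [-0.08 -0.03 -0.02] open 36.0 q [-0.78  0.3   0.73  1.97 -0.24  0.96 -0.11]
dp tool [-0.4 -0.   0.4] rz -0.005
```

View pics/c5.png

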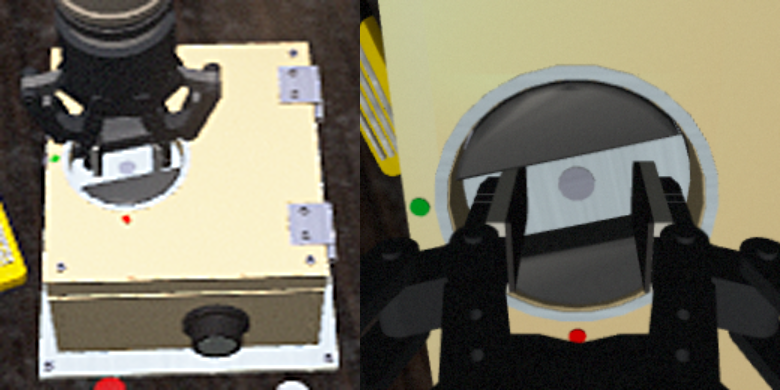

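It turns well: the slot now lags the fingers by about 0.2 rad. Continuing to the stop.

>>> send_rows:
  dp:
    - [0,0,0]
    - [0,0,0]
    - [0,0,0]
    - [0,0,0]
  rotation:
    - [0,0,0.08]
    - [0,0,0.08]
    - [0,0,0.08]
    - [0,0,0]
  gripper: [-0.16,-0.16,-0.16,-0.16]

```text
time_s: 9.38
ee_pos: [452.7, 63.8, 105.7]
orientation: [-0.0, 0.838, 0.546, -0.001]
ft_force: [-0.8, -1.1, 0.6]
opening: 36.0
grasp_force: 4.3
```

```bash
python3 - <<'E'
from go import *
delta(np.array([452.9,63.6,105]),-.172)
print(sensors.observe()["tau"].round(2))
E
```

```text
t 9.38 pos [452.7  63.8 105.7] yang -0.416 tilt [-0.001  -0.0005] F [-0.8 -1.1  0.6] T [-0.26  0.13  0.33] open 36.0 q [-0.82  0.31  0.78  1.97 -0.27  0.97 -0.33]
dp tool [-0.1  0.3  0.7] rz -0.244
[ -0.39 -27.3    4.58 -19.48  -0.58  -0.13  -0.39]
```

>>> send_rows:
  dp:
    - [0,0,0]
    - [0,0,0]
    - [0,0,0]
    - [0,0,0]
  rotation:
    - [0,0,0.06]
    - [0,0,0.05]
    - [0,0,0.05]
    - [0,0,0]
  gripper: [-0.16,-0.16,-0.16,-0.16]

```text
time_s: 9.88
ee_pos: [452.7, 63.7, 105.8]
orientation: [0.002, 0.874, 0.485, -0.002]
ft_force: [-0.5, -5.2, 0.8]
opening: 36.0
grasp_force: 81.8
```

```bash
python3 - <<'E'
from go import *
import cv2
delta(np.array([452.9,63.6,105]),-.172)
print(sensors.observe()["tau"].round(2))
cv2.imwrite("pics/w6.png",viewer.camera("wrist"))
E
```

```text
t 9.88 pos [452.7  63.7 105.8] yang -0.558 tilt [-0.0012 -0.0057] F [-0.5 -5.2  0.8] T [-0.99  0.26  5.19] open 36.0 q [-0.85  0.32  0.81  1.97 -0.28  0.97 -0.46]
dp tool [-0.   0.2  0.8] rz -0.386
[  2.75 -26.93   7.64 -18.56  -4.29  -0.18  -5.08]
```

The torque jumped to 5 N m, so it is at the hard stop. Backing off to the middle of the slack, then lifting.

>>> send_rows:
  dp:
    - [0,0,0]
    - [0,0,0]
    - [0,0,0]
    - [0,0,-4]
    - [0,0,-10]
    - [0,0,-25]
    - [25,0,-40]
    - [0,-40,-40]
    - [0,-50,0]
    - [0,0,0]
  rotation:
    - [0,0,-0.12]
    - [0,0,-0.12]
    - [0,0,-0.12]
    - [0,0,0]
    - [0,0,0]
    - [0,0,0]
    - [0,0,0]
    - [0,0,0]
    - [0,0,0]
    - [0,0,0]
  gripper: [-0.16,-0.16,-0.16,-0.16,-0.16,-0.16,-0.16,-0.16,-0.16,-0.16]

```text
time_s: 11.18
ee_pos: [367.6, 109.3, 225.2]
orientation: [-0.003, 0.779, 0.627, 0.001]
ft_force: [0.7, 0.7, -0.3]
opening: 35.7
grasp_force: 0.0
```

```bash
python3 - <<'E'
from go import *
import cv2
delta(np.array([452.9,63.6,105]),-.172)
b=viewer.camera("top");a=viewer.camera("side")
s=cv2.resize(a[155:285,250:370],None,fx=3,fy=3,interpolation=cv2.INTER_CUBIC)
w=cv2.resize(b[155:300,252:385],None,fx=3,fy=2.69,interpolation=cv2.INTER_CUBIC)
cv2.imwrite("pics/c7.png",np.hstack([s,w[:390]]))
E
```

```text
t 11.18 pos [367.6 109.3 225.2] yang -0.215 tilt [-0.0023  0.0049] F [ 0.7  0.7 -0.3] T [ 0.02 -0.03 -0.  ] open 35.7 q [-1.06 -0.06  0.71  1.96  0.03  1.23 -0.58]
dp tool [-27.   93.5 119.8] rz -0.043
```

View pics/c7.png

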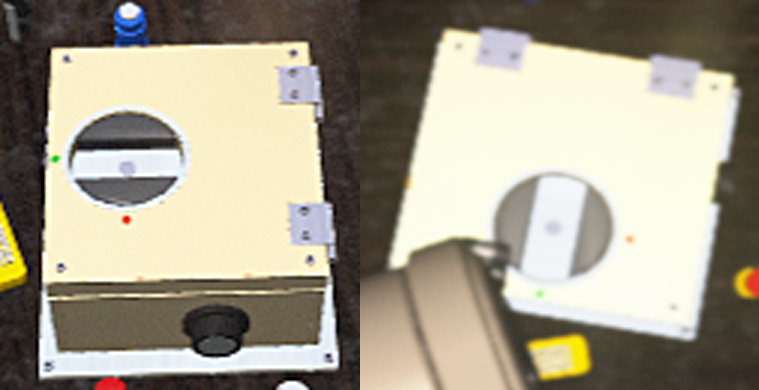

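The slot now lies front to back and points at the green dot. The lid is flat, the hand is clear, and the hex keys and vial look unmoved.

```bash
python3 -c "
from rig import order
print(order.hand_in())"
```

```text
the job is handed in; nothing more can be done
None
```

The lid is pushed shut and the fastener is turned a quarter turn clockwise to its hard stop. The hand is clear, the loose things in view were left where they were, and the job was handed in at about 11 s.

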